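Load a circuit board into a test jig with a flat paddle

ROBOT

A 6-joint arm with a two-finger parallel gripper is mounted at the origin on the work surface. World frame = base frame: x ahead of the robot, y to its left, z up, the work surface at z = 0. Lengths are in mm, angles in degrees, forces in N, time in s.
With the tool pointing down it reaches from about 300 to 850 mm from the base axis. Payload 4.2 kg.
Tool frame: the origin (TCP) lies midway between the tips of the shut fingers; the grasp point (between the pads) lies 19 mm behind it; z points along the fingers, y is the line along which they close (so a half turn about z gives the same grasp; the last joint's range is limited). The gripper opens to 91 mm and grips with 3 to 60 N. Pads are 32 mm wide; open, the fingers measure 118 mm over their backs; the gripper's body (76 mm by 178 mm) begins 60 mm behind the grasp point.
Start: joints at [70.875, 18.312, 89.639, -0, 72.044, -1.146], TCP at [177.491, 546.939, 193.676] pointing down, gripper open.
Joint ranges: [-177.97, 177.97], [-48.28, 115.42], [12.27, 149.76], [-77.06, 257.06], [2.81, 150.46], [-146.56, 146.56]. Speed limits (degrees/s): [147.25, 147.25, 180, 180, 180, 180].

INTERFACE

Orientations are given as [roll, pitch, yaw] about the fixed x, y, z axes, in that order (R = Rz(yaw) Ry(pitch) Rx(roll)).
In Python, from workcell import env gives the robot as it stands.
- The arm moves only by the tool jog_arm, never from a script. Its argument "steps" is one flat list of numbers, 5 for each row, row after row: the closure, from 0 (fully open) to 1 (shut), then the shift along the tool's x, y, z in cm, then the turn about the tool's z in degrees. A call has 1 to 20 rows; each row is the pose to reach, as a shift and turn from the pose commanded when the call began, along the tool's axes at that moment; what a row does not reach only later rows make up. A row lasts 1/10 s, in which the tool goes at most 50 mm and 8.59 degrees, less where a joint would pass 70% of its speed; a pose out of reach is approached as far as the arm can. A call with a gripper value outside its range is refused whole. The fingers move at their own pace and stop on an object; "force" is the grip in N (left out, the last holds). Time passes only in rows, so rows that repeat a pose let the fingers close. It gives the time, the measured TCP pose, the force and the opening at its end, in the units of the state.
- env.state(): the state, without advancing time (a new reading comes with each control period).
- env.grab_frame(name): name is "scene" or "top"; returns the picture (420x560x3 uint8, red, green, blue); there is no depth.
- env.camera_params(name): a dict with "fx", "fy", "cx", "cy" (pixels), "R" (3x3) and "t" (3): a world point X has camera coordinates R X + t. Camera axes: x right, y down, z forward; pixel columns grow to the right and rows downward; lengths in mm; the calibration is good to about 2 mm. A picture is of the moment at which its call begins. camera_params takes no time and is no camera call.
- env.job_done(): hands the job in, once; it reports no verdict.
The state is a dict: "time_s": time; "qpos": joint angles; "qvel": joint speeds; "effort": joint torques, N m; "ee_pos": TCP position; "ee_rot": TCP orientation; "force": force on the tool from outside, world axes, zero at the start; "torque": the same for the moment, N m; "gripper_width": finger opening in mm.
Only numpy, scipy, OpenCV 4.12 (cv2) and the standard library are available. Lean on these libraries where they do the work, as an engineer would, in place of code of your own. Each camera call takes 0.05 s, during which the arm holds its last target. There are 200 camera calls.

TASK

A circuit board lies on the flat tip of a green-handled paddle: pick the paddle up by its handle, carry the board level on it into the open end of the test jig, and with the paddle's lip push the board's edge against the orange contact slide until the slide is fully home against its grey housing, pressing it there steadily with about 11 N (less than 8 N does not seat it, more than 20 N harms it) for half a second. Ease off, lower the paddle so that the board is left lying flat in the jig, between the orange slide and the yellow end stops, draw the paddle out backwards underneath and set it down flat, clear of the jig. Never touch the board with the gripper, never tip it, and leave the cutters, the solder spool and the tip cleaner where they are.

Things in the scene. Friction and masses are not known exactly. Their poses are not given: they have to be found in the camera images.
- paddle_grip (a point): Centre of the paddle's green handle (80 long, 20 wide, 28 mm high), 30 mm above the paddle's underside; x along the paddle to its tip, z up. Steel paddle, 0.22 kg, lying flat on a 3 mm mat. The lip's front face is 105 mm ahead of this point. Under the handle is a foot plate 90 x 36 x 3 mm; a tang 20 wide, 3 mm thick joins it to the lip.
- paddle: The same paddle; origin on its underside below the front face of the lip, same axes. The upright lip is 26 wide, 4 thick, its top 11 mm above the underside. From its face the flat blade, 26 wide and 3 mm thick, runs 48 mm forward.
- board_mid (a point): Centre of the circuit board, a green plate on aluminium, 60 (x) x 56 (y) x 6 mm, 40 to 85 g, with parts up to 5 mm high on top; z up. It lies loose on the blade, its x about along the paddle's, its rear edge 1 to 6 mm ahead of the lip, overhanging the blade at the tip and both sides.
- board: The same board; origin at the centre of its underside, same axes.
- nest: The fixed test jig on the mat. Origin on its underside, below where the board's centre roughly ends up; x is the direction in which the board is pushed in, z up. Base plate 165 x 96 x 8 mm, x = -50 to 115. Two blue rails along x, tops 28 mm above the underside, carry the board. The 36 mm slot between them is open at x = -47 and down to the base plate: blade and lip sink into it.
- nest_stops (a point): Point midway between the two yellow end stops, over the slot at the jig's open end, level with the stops' tops (31.5 mm above the jig's underside); same axes as the jig, at its x = -39.5, where the stops' inner faces are. The stops stand 3.5 mm high on the rails, 8 mm thick in x, one each side of the slot. Farther in (x = -24 to 36) side guides 62 mm apart rise 5 mm above the rail tops.
- nest_deck (a point): Point above the jig's origin, level with the rail tops. The orange slide's flat face (50 wide, 1 to 16.5 mm above the rails) moves 12 mm along x against 3 N of friction, stays put, starts 0 to 4 mm in, and ends on a stiff stop. Home face nominally at x = 30 mm, but its grey housing (50 x 70, 18 mm above the rails) is hand-set up to 7 mm nearer or farther, unmeasured: feel for it.
- cutters_mid (a point): Side cutters with green handles, about 140 mm long, 13 mm high, lying on the mat; point at the pivot.
- spool_mid (a point): Blue solder spool, 54 mm across, 40 mm high, standing; its centre.
- cleaner_mid (a point): Round black tip cleaner with a brass top, 74 mm across, 47 mm high; point on its axis 18 mm up.
There are look-alikes about, which are no part of the job. Of the things that look like the paddle, the largest one is meant.

How it is judged (in metres and radians):
On the way, in this order (a step that is already met when the one before it is completed fails the run):
1. the board is carried on the paddle, level, at least 20 mm above where it lay (height (world z) of board_mid above 0.029 m and angle between board_mid's own z axis and vertical below 0.15 rad and contact force between paddle and board above 0.1 N and height (world z) of paddle_grip above 0.05 m), for 0.2 s.
2. the paddle presses the board with 8 N or more in the jig (only the slide at its home stop resists so much), for 0.3 s (contact force between paddle and board above 8 N and y of board_mid in the frame of nest between -0.012 and 0.012 m and x of board_mid in the frame of nest between -0.012 and 0.012 m), for 0.3 s.
At the end, for the whole second after the job is handed in: Board still and flat on the rails between slide and yellow stops (tilt < 0.035 rad; centre at jig x -11 to 9.5, y within 5, z 29 to 33 mm; turned < 0.15 rad); paddle lying flat and still (handle centre below 38 mm), touching neither board nor jig (x of board_mid in the frame of nest between -0.011 and 0.0095 m and y of board_mid in the frame of nest between -0.005 and 0.005 m and z of board_mid in the frame of nest between 0.029 and 0.033 m and angle between board_mid's own z axis and vertical below 0.035 rad and angle between the x axis of board and the x axis of nest, either way round below 0.15 rad and linear speed of each of board, paddle below 0.01 m/s and contact force between paddle and board below 0.05 N and contact force between paddle and nest below 0.05 N and height (world z) of paddle_grip below 0.038 m and angle between paddle_grip's own z axis and vertical below 0.08 rad).
It fails at once if the paddle presses the board with more than 20 N (contact force between paddle and board above 20 N).
It fails at once if the paddle or the board strikes the jig's body with more than 20 N (contact force between any of paddle, board and nest above 20 N).
It fails at once if the gripper touches the board (contact force between the fingers and board above 0.3 N).
It fails at once if the board is tipped by more than 0.25 rad (angle between board_mid's own z axis and vertical above 0.25 rad).
It fails at once if the cutters, spool or tip cleaner is moved by more than 15 mm (distance of any of cutters_mid, spool_mid, cleaner_mid from where it was at the start of the episode above 0.015 m).
It also fails if it takes over 72 s, if anything falls off the work surface, if the arm or the gripper's body presses on something with over 40 N, if the wrist force passes 120 N, or if a joint passes its speed limit or range.

## Working session

There is one attempt and no reset: what is moved stays moved. The work goes in short steps, Python scripts to look and compute and a tool call to move; the robot and the scene stay as the last step left them, time stands still between calls to the robot, and variables do not carry over. Pictures are saved under pics/ and viewed, on a budget of 10 in all, crops included, one or two more only if the job needs it, and the job is handed in when it is done.

Besides the shell and the picture viewer there is one more tool, called after ">>>" by a JSON object that holds its "fn" and its "kwargs". jog_arm: Moves the arm, as the interface text tells. Its arguments: {"type":"object","properties":{"steps":{"type":"array","items":{"type":"number"}},"force":{"type":"number"}},"required":["steps"]}

```bash
mkdir -p pics; ls
python3 - <<'E'
from workcell import env
import cv2
for n in("scene","top"):
    im=env.grab_frame(n);cv2.imwrite(f"pics/{n}0.png",im[:,:,::-1]);p=env.camera_params(n);print(n,p)
print(env.state())
E
```

```text
pics
scene {'fx': 465.57350201258936, 'fy': 465.57350201258936, 'cx': 280.04017632347853, 'cy': 210.0296793591136, 'R': array([[-0.34859068,  0.93719549, -0.01221257],
       [ 0.66427809,  0.2378446 , -0.7086357 ],
       [-0.66122549, -0.25513635, -0.70546884]]), 't': array([ 173.99722807, -351.96948099, 1547.87404537])}
top {'fx': 428.18760626721235, 'fy': 428.18760626721235, 'cx': 275.1634054504676, 'cy': 210.79528609823473, 'R': array([[-7.89629863e-02, -9.96877518e-01,  2.45790017e-04],
       [-9.76741448e-01,  7.73186911e-02, -1.99994907e-01],
       [ 1.99351422e-01, -1.60322684e-02, -9.79796906e-01]]), 't': array([  91.69000807,  576.88208199, 1097.90170446])}
{'time_s': 0.1, 'qpos': array([ 7.08741945e+01,  1.83488388e+01,  8.97011539e+01, -2.12195565e-03,
        7.20432064e+01, -1.14660331e+00]), 'qvel': array([-0.0451916 , -0.05564893, -0.22224403,  0.06377089, -0.00163996,
        0.03997738]), 'effort': array([ 7.34261931e-06, -4.13332808e+01, -2.32509792e+01,  7.29120173e-02,
        4.23009752e-02, -5.07098218e-05]), 'ee_pos': array([177.34190147, 546.44869689, 192.88397375]), 'ee_rot': array([-1.79906779e+02,  1.52148257e-04,  1.62021454e+02]), 'force': array([-0.09211815, -0.11925882, -0.77148084]), 'torque': array([-0.03233425,  0.00510698,  0.03087292]), 'gripper_width': 91.1534704035921}
```

View pics/top0.png

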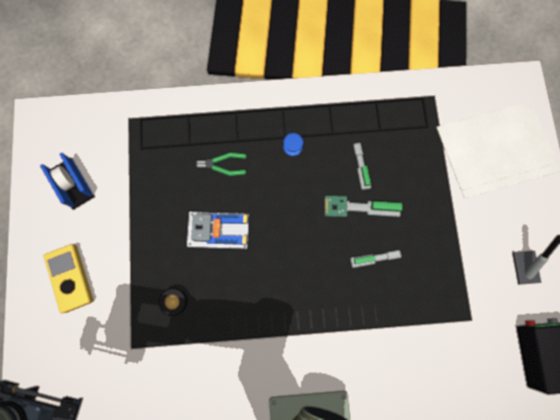

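View pics/scene0.png

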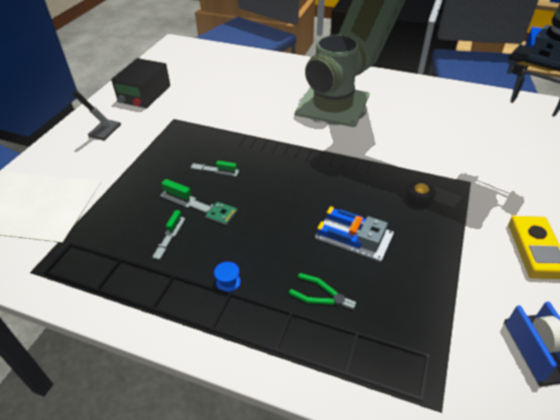

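Top view: the three paddle look-alikes are at (385,209), (362,167) and (377,258). The one at (385,209) is the largest and carries the board at (336,206), so it fits. The jig is at (218,230), with its yellow stops at x≈246 and its housing on the left. I'll measure these and confirm in one crop.

```bash
cat > h.py <<'E'
import numpy as np,cv2
from workcell import env
def ray(n,uv,z):
    p=env.camera_params(n);R,t=np.array(p["R"]),np.array(p["t"])
    d=R.T@np.array([(uv[0]-p["cx"])/p["fx"],(uv[1]-p["cy"])/p["fy"],1]);c=-R.T@t
    return c+d*(z-c[2])/d[2]
def proj(n,X):
    p=env.camera_params(n);q=np.array(p["R"])@X+p["t"];return np.array([p["fx"]*q[0]/q[2]+p["cx"],p["fy"]*q[1]/q[2]+p["cy"]])
RNG=dict(green=((50,120,50),(75,255,255)),blue=((100,150,60),(125,255,255)),yellow=((20,150,120),(32,255,255)),orange=((5,150,120),(17,255,255)),board=((65,60,40),(90,200,200)))
def blobs(im,col,roi,amin=15):
    u0,v0,u1,v1=roi;h=cv2.cvtColor(im,cv2.COLOR_RGB2HSV)
    m=cv2.inRange(h,*[np.array(a) for a in RNG[col]]);k=np.zeros_like(m);k[v0:v1,u0:u1]=m[v0:v1,u0:u1]
    cs,_=cv2.findContours(k,cv2.RETR_EXTERNAL,cv2.CHAIN_APPROX_NONE)
    return [(cv2.contourArea(c),cv2.minAreaRect(c),c) for c in cs if cv2.contourArea(c)>=amin]
E
python3 - <<'E'
from h import *
rois=dict(top=(180,140,420,280),scene=(150,150,410,270))
out=[]
for n in rois:
    im=cv2.imread(f"pics/{n}0.png")[:,:,::-1].copy()
    for c in RNG:
        for a,r,_ in blobs(im,c,rois[n],10): print(n,c,round(a),np.round(r[0],1),np.round(r[1],1),round(r[2],1), np.round(ray(n,r[0],{'green':47,'board':12,'blue':31,'yellow':34.5,'orange':40}[c])[:2],1))
    u0,v0,u1,v1=rois[n]
    h=im[v0:v1,u0:u1,::-1]
    if n=="top": a1=cv2.resize(h[30:140,130:240],(400,400),interpolation=cv2.INTER_CUBIC);a2=cv2.resize(h[60:120,0:80],(400,300),interpolation=cv2.INTER_CUBIC)
    else: b1=cv2.resize(h[0:110,0:110],(400,400),interpolation=cv2.INTER_CUBIC);b2=cv2.resize(h[45:117,160:256],(400,300),interpolation=cv2.INTER_CUBIC)
cv2.imwrite("pics/c1.png",np.vstack([np.hstack([a1[:300],b1[:300]]),np.hstack([a2,b2])]))
E
```

```text
top green 37 [364.  259.4] [ 3.  18.2] 79.7 [ 434.1 -179.9]
top green 206 [387.  205.3] [30.   8.2] 3.6 [ 575.9 -260.4]
top green 78 [365.9 175.1] [18.2  5.5] 77.5 [ 665.4 -213.1]
top green 130 [228.2 171. ] [33.7  7.6] 9.5 [707.3 166.8]
top green 126 [228.5 156.5] [ 7.3 33.4] 82.1 [749.7 163.7]
top blue 146 [224.1 239.2] [32.   6.6] 1.8 [520.  190.6]
top blue 125 [226.5 218.8] [29.2  6.7] 2.2 [576.  180.9]
top blue 248 [292.5 147.5] [15. 19.] 90.0 [767.6 -18.4]
top orange 64 [216.5 227.5] [ 5. 17.] 0.0 [552.4 208.4]
top board 88 [364.  259.3] [ 5.5 20.2] 79.7 [ 437.  -187.3]
top board 236 [387.1 205.5] [30.4  9.1] 4.4 [ 582.1 -270.5]
top board 354 [336.  205.5] [21. 22.] 90.0 [ 593.4 -127. ]
top board 96 [366.1 175.3] [19.   6.4] 77.0 [ 674.6 -222.1]
top board 150 [227.8 170.8] [34.6  7.9] 8.1 [718.9 171.1]
top board 154 [228.4 156.2] [ 8.1 35.2] 82.1 [762.7 167. ]
scene green 164 [173.1 219.5] [ 8.9 22.5] 31.0 [ 686.7 -202.3]
scene green 340 [175.4 188.3] [31.4 13. ] 21.8 [ 586.9 -252.5]
scene green 148 [225.8 165.1] [20.7  8.9] 9.5 [ 458.8 -170.3]
scene blue 157 [226.5 265. ] [ 8. 25.] 90.0 [757.4 -30.3]
scene blue 374 [339.5 235.2] [45.2 11.1] 18.9 [586.6 181.6]
scene blue 263 [341.1 215.6] [27.2 13. ] 18.4 [522.9 168.5]
scene yellow 18 [320.  224.5] [7. 4.] 90.0 [572.3 129.5]
scene yellow 20 [329.5 209.2] [3.3 8. ] 33.7 [514.7 136.5]
scene orange 70 [355.4 224.4] [ 7.1 16.7] 29.7 [548.9 209.5]
scene board 198 [173.1 219.4] [10.1 23.8] 31.6 [ 658.4 -225.1]
scene board 358 [221.1 211.8] [28.6 19.9] 20.6 [ 593.7 -123.9]
scene board 379 [175.3 188.5] [33.2 14.1] 21.8 [ 555.5 -277.3]
scene board 170 [225.6 165.1] [21.9  9.9] 9.5 [ 421.2 -192.4]
```

View pics/c1.png

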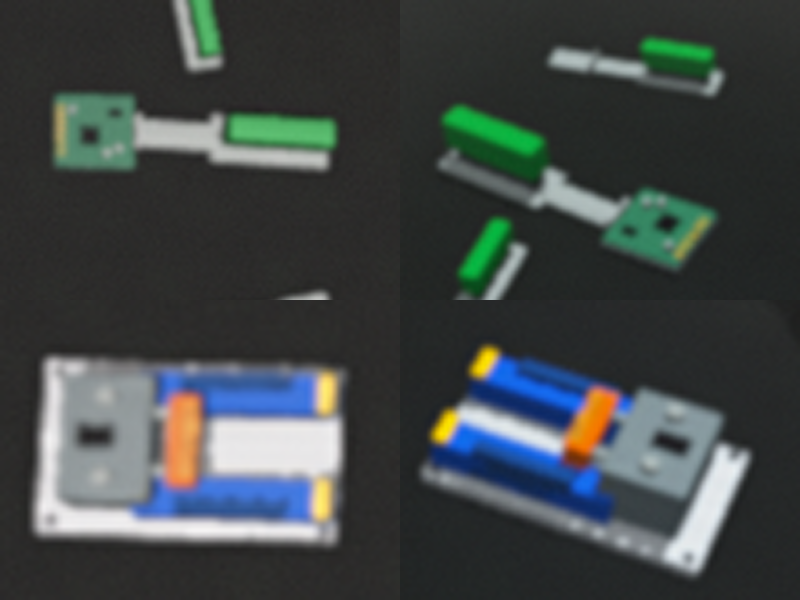

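The crop confirms the paddle: the largest green handle, with the board on its tip. The jig is open on the right (−y) side with the housing at +y, so the push runs roughly along world +y. Next I'll measure sharp edges for the handle line, the jig slot and the slide.

```bash
cat >> h.py <<'E'
def cross(prof,thr,first=True):
    s=np.where((prof[:-1]-thr)*(prof[1:]-thr)<0)[0]
    if len(s)==0: return np.nan
    i=s[0] if first else s[-1]
    return i+(thr-prof[i])/(prof[i+1]-prof[i])
def line(n,im,us,v0,v1,ch,thr,first,z):
    "edge along columns -> world line fit x=a+b*y"
    P=[]
    for u in us:
        c=cross(im[v0:v1,u,ch].astype(float),thr,first)
        if c==c: P.append(ray(n,(u,v0+c),z)[:2])
    P=np.array(P);b,a=np.polyfit(P[:,1],P[:,0],1);r=P[:,0]-a-b*P[:,1]
    return a,b,len(P),r.std(),P.mean(0)
E
python3 - <<'E'
from h import *
im=cv2.imread("pics/top0.png")[:,:,::-1].astype(int)
np.set_printoptions(linewidth=220,precision=2,suppress=True)
print("slot R col228",im[208:252,228,0]); print("slot R col236",im[208:252,236,0])
print("handle G col385",im[194:222,385,1]);print("handle G row205",im[205,360:410,1])
print("board G col336",im[188:222,336,1]);print("board G row210",im[212,318:356,1])
print("orange row229 RGB",im[229,205:252].tolist())
E
```

```text
slot R col228 [ 46  44  42  45  70  99  97  72  56  55  61  65  66  59  73 138 207 231 230 230 231 233 232 231 233 229 191 131  84  69  68  65  60  53  54 101 177 230 232 177  95  45  40  44]
slot R col236 [ 44  44  42  46  74 106 106  82  57  52  60  65  66  62  68 131 204 232 232 231 232 233 232 231 232 230 207 153 101  72  67  63  57  54  52  82 153 219 231 184 107  54  41  41]
handle G col385 [ 43  43  42  42  43  41  45  85 141 171 181 185 188 188 168 128 124 164 190 194 175 129  73  44  43  41  43  44]
handle G row205 [185 186 186 185 185 185 185 186 187 180 151 108 103 144 178 189 187 186 187 185 186 186 186 184 185 185 184 183 184 184 184 185 184 183 183 182 182 181 180 181 177 150  98  51  41  43  44  44  44  42]
board G col336 [ 42  44  41  43  42  40  44  72 113 133 138 137 136 137 138 132 113  87  70  67  72  96 123 136 139 138 137 120  87  54  41  43  44  43]
board G row210 [ 44  43  43  44  43  49  77 120 149 152 144 140 140 139 140 139 140 140 139 140 152 163 158 147 146 148 143 135 116  79  52  45  43  43  44  44  46  49]
orange row229 RGB [[148, 155, 158], [148, 155, 157], [149, 157, 159], [147, 154, 156], [127, 134, 135], [89, 94, 96], [87, 87, 89], [133, 110, 104], [199, 128, 101], [237, 140, 84], [240, 145, 76], [234, 150, 80], [229, 154, 83], [218, 145, 80], [183, 127, 88], [152, 131, 123], [171, 169, 172], [212, 211, 213], [231, 231, 232], [234, 233, 234], [233, 232, 233], [232, 231, 232], [233, 232, 233], [233, 232, 233], [233, 232, 233], [233, 231, 232], [233, 232, 233], [233, 232, 232], [233, 232, 232], [233, 232, 233], [233, 232, 233], [233, 231, 233], [233, 231, 232], [233, 232, 233], [232, 231, 232], [233, 232, 233], [233, 232, 233], [233, 232, 232], [233, 231, 233], [233, 232, 233], [235, 234, 235], [235, 234, 235], [207, 205, 206], [125, 123, 124], [54, 52, 52], [39, 38, 37], [44, 45, 43]]
```

Run:
```python
from h import *
im=cv2.imread("pics/top0.png")[:,:,::-1].astype(int)
np.set_printoptions(precision=3,suppress=True)
def show(k,r):print(k,"mean",r[4],"slope dx/dy",round(r[1],4),"deg",round(np.degrees(np.arctan(r[1])),2),"rms",round(r[3],2),r[2]);return r
us=range(224,241)
A=show("slot +x wall foot z11",line("top",im,us,216,232,0,145,True,11))
B=show("slot -x rail edge z31",line("top",im,us,227,241,0,145,False,31))
F=show("plate far edge? z11",line("top",im,range(195,240),205,216,0,75,True,11))
C=show("plate near edge z11",line("top",im,range(195,243),242,252,0,138,False,11))
H=show("handle far z47",line("top",im,range(375,399),194,205,1,112,True,47))
D=show("board far z12",line("top",im,range(328,345),188,200,1,90,True,12))
# ends (columns direction)
def end(v,u0,u1,ch,thr,first,z):
    c=cross(im[v,u0:u1,ch].astype(float),thr,first);return ray("top",(u0+c,v),z)[:2]
print("plate open end",[end(v,236,254,0,138,False,11) for v in (228,231)])
print("handle rear end z47",[end(v,390,410,1,112,False,47) for v in (204,206,208)])
print("board front z9",[end(v,316,332,1,90,True,9) for v in (200,206,212)])
print("board rear z12",[end(v,338,356,1,95,False,12) for v in (198,212)])
print("slide front face top z47.5: orange->white",[end(v,212,226,2,105,False,40) for v in (222,226,229,232)])
```

```text
slot +x wall foot z11 mean [566.282 168.198] slope dx/dy 0.0949 deg 5.42 rms 0.12 17
slot -x rail edge z31 mean [530.133 168.356] slope dx/dy 0.104 deg 5.94 rms 0.24 17
plate far edge? z11 mean [601.643 206.477] slope dx/dy 0.1179 deg 6.73 rms 1.45 42
plate near edge z11 mean [501.785 209.386] slope dx/dy 0.1063 deg 6.07 rms 0.38 48
handle far z47 mean [ 585.482 -260.273] slope dx/dy 0.1463 deg 8.32 rms 0.28 24
board far z12 mean [ 622.03  -130.063] slope dx/dy 0.1074 deg 6.13 rms 0.21 17
plate open end [array([549.115, 124.94 ]), array([540.68 , 125.602])]
handle rear end z47 [array([ 576.251, -300.402]), array([ 570.642, -300.312]), array([ 565.087, -299.688])]
board front z9 [array([612.479, -96.01 ]), array([595.186, -94.18 ]), array([577.972, -92.612])]
board rear z12 [array([ 612.644, -158.691]), array([ 572.462, -154.561])]
slide front face top z47.5: orange->white [array([566.77, 197.67]), array([555.814, 199.433]), array([547.607, 200.527]), array([539.375, 201.011])]
```

Measured, all consistent with the given sizes:
- **Handle:** centre (575,−261), heading 8.3° off +y.
- **Jig:** origin about (549,175), heading 5.8° off +y. The slot comes out 36.1 mm wide.
- **Slide:** face near jig x≈25.

Next I go above the handle.

>>> {"fn": "jog_arm", "kwargs": {"steps": [0, -62.8, -64.5, 8, 80.3, 0, -62.8, -64.5, 8, 80.3, 0, -62.8, -64.5, 8, 80.3, 0, -62.8, -64.5, 8, 80.3, 0, -62.8, -64.5, 8, 80.3, 0, -62.8, -64.5, 8, 80.3, 0, -62.8, -64.5, 8, 80.3, 0, -62.8, -64.5, 8, 80.3, 0, -62.8, -64.5, 8, 80.3, 0, -62.8, -64.5, 8, 80.3, 0, -62.8, -64.5, 8, 80.3, 0, -62.8, -64.5, 8, 80.3, 0, -62.8, -64.5, 8, 80.3, 0, -62.8, -64.5, 8, 80.3, 0, -62.8, -64.5, 8, 80.3, 0, -62.8, -64.5, 8, 80.3, 0, -62.8, -64.5, 8, 80.3, 0, -62.8, -64.5, 8, 80.3, 0, -62.8, -64.5, 8, 80.3, 0, -62.8, -64.5, 8, 80.3], "force": 15}}

```text
time_s: 2.1
ee_pos: [575.3, -261.2, 112.3]
ee_rot: [-179.9, -0.1, 81.6]
force: [-0.3, 0.8, 0.7]
gripper_width: 91.2
```

>>> {"fn": "jog_arm", "kwargs": {"steps": [0, 0, 0, 4, 0, 0, 0, 0, 8, 0, 0, 0, 0, 9.6, 0, 0, 0, 0, 9.6, 0, 0.3, 0, 0, 9.6, 0, 0.5, 0, 0, 9.6, 0, 0.6, 0, 0, 9.6, 0, 0.7, 0, 0, 9.6, 0, 0.75, 0, 0, 9.6, 0, 0.8, 0, 0, 9.6, 0, 1, 0, 0, 9.6, 0, 1, 0, 0, 9.6, 0, 1, 0, 0, 9.6, 0, 1, 0, 0, 9.6, 0], "force": 15}}

```text
time_s: 3.5
ee_pos: [575.6, -260.4, 17.5]
ee_rot: [-180.0, -0.0, 81.7]
force: [-0.2, -0.1, 0.5]
gripper_width: 19.7
```

Run:
```python
from h import *
s=env.state();print({k:np.round(s[k],2) for k in("ee_pos","ee_rot","force","torque","gripper_width")})
A=env.grab_frame("top");B=env.grab_frame("scene")
for c in("board",):
  for n,im,roi,z in(("top",A,(310,180,360,230),12),("scene",B,(195,195,245,235),12)):
    for a,r,_ in blobs(im,c,roi): print(n,c,a,np.round(r[0],1),ray(n,r[0],z).round(1))
f=lambda im,u,v,s:cv2.resize(im[v:v+s,u:u+s,::-1],(400,400),interpolation=cv2.INTER_CUBIC)
cv2.imwrite("pics/g1.png",np.hstack([f(A,315,150,110),f(B,140,130,110)]))
```

```text
{'ee_pos': array([ 575.58, -260.38,   17.51]), 'ee_rot': array([-1.7998e+02, -1.0000e-02,  8.1720e+01]), 'force': array([-0.24, -0.05,  0.52]), 'torque': array([-0.12,  0.06,  0.03]), 'gripper_width': np.float64(19.74)}
top board 346.5 [335.5 205.5] [ 593.5 -125.6   12. ]
scene board 335.0 [220.9 212. ] [ 594.4 -124.2   12. ]
```

View pics/g1.png

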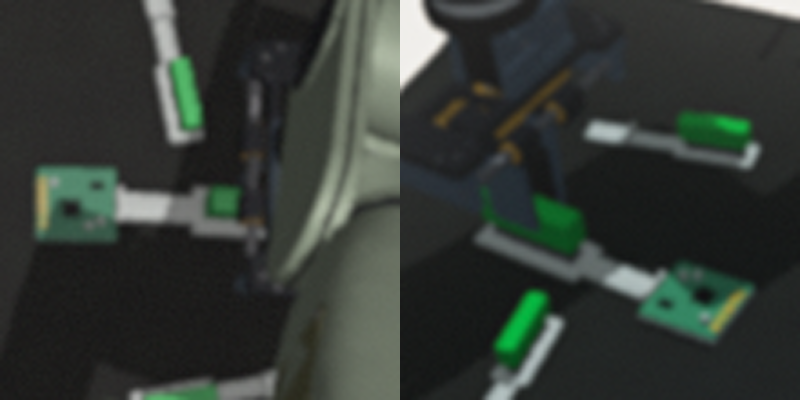

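Gripped at 19.7 mm, with the fingers on the green handle and the board undisturbed. Next: firm up the grip and lift gently.

>>> {"fn": "jog_arm", "kwargs": {"steps": [1, 0, 0, 0, 0, 1, 0, 0, 0, 0, 1, 0, 0, 0, 0, 1, 0, 0, -0.1, 0, 1, 0, 0, -0.3, 0, 1, 0, 0, -0.6, 0, 1, 0, 0, -1.1, 0, 1, 0, 0, -1.7, 0, 1, 0, 0, -2.3, 0, 1, 0, 0, -2.9, 0, 1, 0, 0, -3.5, 0, 1, 0, 0, -4.0, 0, 1, 0, 0, -4.3, 0, 1, 0, 0, -4.5, 0, 1, 0, 0, -4.5, 0, 1, 0, 0, -4.5, 0, 1, 0, 0, -4.5, 0], "force": 50}}

```text
time_s: 5.3
ee_pos: [575.5, -260.3, 62.3]
ee_rot: [-180.0, -0.0, 81.7]
force: [-0.0, 0.2, -2.9]
gripper_width: 19.5
```

Run:
```python
from h import *
s=env.state();print({k:np.round(s[k],2) for k in("ee_pos","ee_rot","force","torque","gripper_width")})
A=env.grab_frame("top");B=env.grab_frame("scene")
# board centre height by two views
for n,im,roi in(("top",A,(300,170,370,240)),("scene",B,(185,150,260,235))):
    for a,r,_ in blobs(im,"board",roi,60): print(n,a,np.round(r[0],1),ray(n,r[0],57).round(1))
f=lambda im,u,v,s:cv2.resize(im[v:v+s,u:u+s,::-1],(400,400),interpolation=cv2.INTER_CUBIC)
cv2.imwrite("pics/g2.png",np.hstack([f(A,300,150,110),f(B,150,130,110)]))
```

```text
{'ee_pos': array([ 575.51, -260.31,   62.27]), 'ee_rot': array([-1.7996e+02, -2.0000e-02,  8.1720e+01]), 'force': array([-0.03,  0.19, -2.89]), 'torque': array([-0.22,  0.03, -0.03]), 'gripper_width': np.float64(19.46)}
top 384.5 [337.5 202. ] [ 593.5 -124.8   57. ]
top 73.5 [366.3 177.4] [ 656.3 -211.2   57. ]
scene 364.0 [219.2 199.1] [ 594.3 -123.8   57. ]
scene 164.5 [225.6 165.3] [ 470.3 -164.5   57. ]
```

View pics/g2.png

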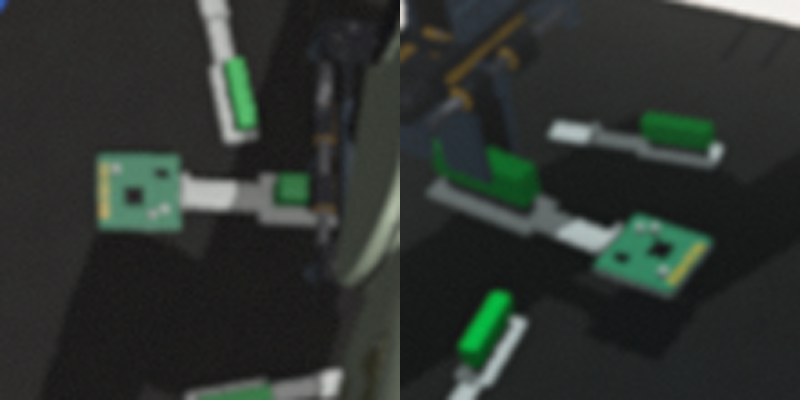

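Lifted and level: the two views agree within 1 mm at the expected height. The board is about 1.4 mm to the left of the paddle line, with roughly a 2.4 mm gap to the lip. Next I carry it to a staging pose in front of the jig.

>>> {"fn": "jog_arm", "kwargs": {"steps": [1, 0.2, -0.08, 0, 0, 1, 0.65, -0.24, 0, 0, 1, 1.5, -0.55, 0, -0.2, 1, 2.6, -0.95, 0, -0.3, 1, 3.9, -1.42, 0, -0.45, 1, 5.4, -1.98, 0, -0.6, 1, 7.1, -2.6, 0, -0.8, 1, 8.8, -3.24, 0, -1, 1, 10.75, -3.95, 0, -1.25, 1, 12.7, -4.66, 0, -1.5, 1, 14.4, -5.3, 0, -1.7, 1, 16.1, -5.92, 0, -1.9, 1, 17.6, -6.48, 0, -2.05, 1, 18.9, -6.95, 0, -2.2, 1, 20, -7.35, 0, -2.3, 1, 20.85, -7.66, 0, -2.4, 1, 21.3, -7.82, 0, -2.5, 1, 21.5, -7.9, 0, -2.5, 1, 21.5, -7.9, 0, -2.5, 1, 21.5, -7.9, 0, -2.5]}}

```text
time_s: 7.4
ee_pos: [528.7, -36.7, 62.6]
ee_rot: [180.0, 0.0, 84.2]
force: [1.1, 1.1, -2.8]
gripper_width: 19.6
```

Run:
```python
from h import *
s=env.state();print({k:np.round(s[k],2) for k in("ee_pos","ee_rot","force","torque","gripper_width")})
A=env.grab_frame("top");B=env.grab_frame("scene")
for n,im in(("top",A),("scene",B)):
    u,v=proj(n,np.array([542,103,57.])).astype(int);print(n,u,v)
    for a,r,_ in blobs(im,"board",(u-25,v-25,u+25,v+25),60): print(n,a,np.round(r,1) if 0 else r,ray(n,r[0],57).round(1))
f=lambda im,u,v,s:cv2.resize(im[v:v+s,u:u+s,::-1],(400,400),interpolation=cv2.INTER_CUBIC)
cv2.imwrite("pics/g3.png",np.hstack([f(A,180,175,110),f(B,285,150,110)]))
```

```text
{'ee_pos': array([528.71, -36.66,  62.62]), 'ee_rot': array([179.99,   0.  ,  84.2 ]), 'force': array([ 1.14,  1.07, -2.77]), 'torque': array([-0.24,  0.08,  0.  ]), 'gripper_width': np.float64(19.56)}
top 255 227
top 388.0 ((258.0, 227.5), (23.0, 22.0), 90.0) [540.6  95.3  57. ]
scene 313 206
scene 385.0 ((312.09552001953125, 206.17515563964844), (29.288864135742188, 19.130876541137695), 16.389541625976562) [541.2  99.   57. ]
```

View pics/g3.png

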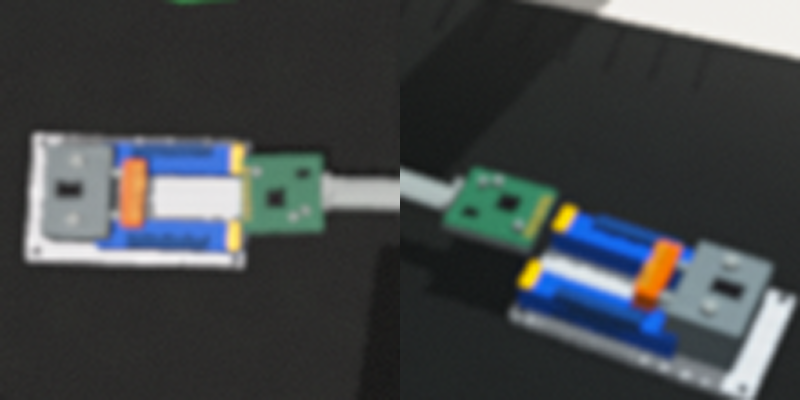

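Run:
```python
from h import *
im=env.grab_frame("top").astype(int)
print(im[212:246,258,1]); print(im[229,236:280].tolist())
us=range(250,268)
for k,a in(("far",(212,224,1,90,True,57)),("near z51",(232,246,1,90,False,51))):
    r=line("top",im,us,*a);print(k,np.round(r[4],1),round(np.degrees(np.arctan(r[1])),2),round(r[3],2))
x=548.2+.1016*(99-168.3);print("nest line at y=99",x)
```

```text
[ 44  40  39  34  45  83 119 135 136 136 137 138 139 133 120 107 102 101
 101 107 125 140 143 142 142 134 111  74  47  42  44  42  45  42]
[[232, 231, 232], [233, 232, 233], [232, 231, 232], [233, 232, 233], [233, 232, 233], [234, 232, 233], [233, 232, 233], [233, 232, 233], [231, 231, 232], [222, 223, 219], [192, 194, 169], [172, 169, 123], [148, 156, 108], [110, 144, 111], [87, 139, 112], [85, 138, 112], [78, 121, 99], [63, 88, 75], [49, 55, 52], [46, 41, 43], [44, 40, 41], [51, 64, 57], [67, 101, 83], [83, 133, 108], [87, 140, 113], [86, 138, 112], [86, 138, 111], [84, 137, 110], [86, 138, 112], [86, 139, 112], [86, 140, 112], [99, 143, 119], [135, 158, 144], [170, 176, 171], [182, 184, 181], [184, 186, 183], [189, 192, 188], [192, 195, 192], [193, 196, 193], [192, 195, 192], [192, 195, 191], [192, 194, 191], [192, 195, 192], [193, 196, 192]]
far [568.4  92. ] 3.41 0.21
near z51 [511.7  96.3] 3.1 0.18
nest line at y=99 541.15912
```

The board is 0.8 mm left of the slot line and turned 2.5° relative to the jig, so it will square up against the slide. Next: lower to entry height and advance to about 10 mm before contact.

>>> {"fn": "jog_arm", "kwargs": {"steps": [1, 0, 0.05, 0.2, 0, 1, 0, 0.05, 0.6, 0, 1, 0, 0.05, 1.0, 0, 1, 0, 0.05, 1.25, 0, 1, 0, 0.05, 1.3, 0, 1, 0.1, 0.05, 1.3, 0, 1, 0.4, 0.05, 1.3, 0, 1, 0.9, 0.05, 1.3, 0, 1, 1.5, 0.05, 1.3, 0, 1, 2.1, 0.05, 1.3, 0, 1, 2.7, 0.05, 1.3, 0, 1, 3.3, 0.05, 1.3, 0, 1, 3.9, 0.05, 1.3, 0, 1, 4.5, 0.05, 1.3, 0, 1, 5.1, 0.05, 1.3, 0, 1, 5.5, 0.05, 1.3, 0, 1, 5.8, 0.05, 1.3, 0, 1, 6.0, 0.05, 1.3, 0, 1, 6.0, 0.05, 1.3, 0, 1, 6.0, 0.05, 1.3, 0]}}

```text
time_s: 9.55
ee_pos: [535.0, 23.3, 49.6]
ee_rot: [-180.0, 0.0, 84.2]
force: [-0.4, 0.3, -2.5]
gripper_width: 19.5
```

Run:
```python
from h import *
s=env.state();print({k:np.round(s[k],2) for k in("ee_pos","ee_rot","force","torque","gripper_width")})
A=env.grab_frame("top");B=env.grab_frame("scene")
im=A.astype(int);us=range(229,243)
for k,a in(("far",(204,222,1,100,True,44)),("near z38",(230,246,1,100,False,38))):
    try:
        r=line("top",im,us,*a);print(k,np.round(r[4],1),round(np.degrees(np.arctan(r[1])),2),round(r[3],2))
    except Exception as e: print(k,e)
f=lambda im,u,v,s:cv2.resize(im[v:v+s,u:u+s,::-1],(400,400),interpolation=cv2.INTER_CUBIC)
cv2.imwrite("pics/g4.png",np.hstack([f(A,185,195,70),f(B,305,180,90)]))
```

```text
{'ee_pos': array([535.03,  23.26,  49.62]), 'ee_rot': array([-180.  ,    0.  ,   84.22]), 'force': array([-0.44,  0.26, -2.46]), 'torque': array([-0.22,  0.07,  0.01]), 'gripper_width': np.float64(19.54)}
far [586.5 154.2] 2.03 0.75
near z38 [507.7 167.6] 8.13 0.53
```

View pics/g4.png

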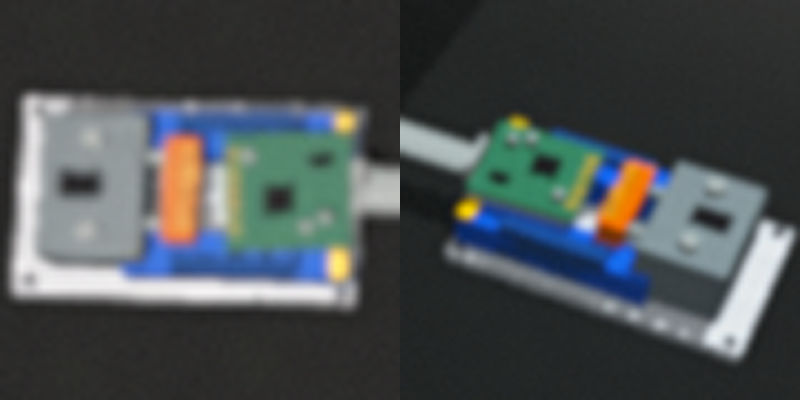

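The board is over the rails about 11 mm short of the slide, well centred between the stops. Next I creep forward, watching the force.

>>> {"fn": "jog_arm", "kwargs": {"steps": [1, 0.1, 0, 0, 0, 1, 0.2, 0, 0, 0, 1, 0.3, 0, 0, 0, 1, 0.4, 0, 0, 0, 1, 0.5, 0, 0, 0, 1, 0.6, 0, 0, 0, 1, 0.7, 0, 0, 0, 1, 0.8, 0, 0, 0, 1, 0.9, 0, 0, 0, 1, 1.0, 0, 0, 0, 1, 1.1, 0, 0, 0, 1, 1.2, 0, 0, 0, 1, 1.3, 0, 0, 0, 1, 1.4, 0, 0, 0, 1, 1.5, 0, 0, 0]}}

```text
time_s: 11.15
ee_pos: [535.9, 37.7, 49.5]
ee_rot: [-179.9, 0.1, 84.3]
force: [-1.1, -3.0, -2.7]
gripper_width: 19.5
```

>>> {"fn": "jog_arm", "kwargs": {"steps": [1, 0.05, 0, 0, 0, 1, 0.1, 0, 0, 0, 1, 0.15, 0, 0, 0, 1, 0.2, 0, 0, 0]}}

```text
time_s: 11.55
ee_pos: [536.5, 40.2, 49.6]
ee_rot: [-180.0, 0.0, 84.2]
force: [-2.0, -3.0, -2.5]
gripper_width: 19.9
```

>>> {"fn": "jog_arm", "kwargs": {"steps": [1, 0.05, 0, 0, 0, 1, 0.1, 0, 0, 0]}}

```text
time_s: 11.75
ee_pos: [536.7, 41.3, 49.6]
ee_rot: [-180.0, 0.0, 84.2]
force: [-2.4, -3.0, -2.9]
gripper_width: 19.5
```

>>> {"fn": "jog_arm", "kwargs": {"steps": [1, 0.05, 0, 0, 0]}}

```text
time_s: 11.85
ee_pos: [536.8, 41.8, 49.6]
ee_rot: [-180.0, 0.0, 84.2]
force: [-2.0, -2.6, -2.3]
gripper_width: 19.5
```

>>> {"fn": "jog_arm", "kwargs": {"steps": [1, 0.05, 0, 0, 0]}}

```text
time_s: 11.95
ee_pos: [536.9, 42.3, 49.6]
ee_rot: [-180.0, -0.0, 84.2]
force: [-1.2, -3.7, -2.3]
gripper_width: 19.8
```

>>> {"fn": "jog_arm", "kwargs": {"steps": [1, 0.05, 0, 0, 0]}}

```text
time_s: 12.05
ee_pos: [537.0, 42.8, 49.6]
ee_rot: [-180.0, -0.0, 84.2]
force: [-1.9, -3.5, -2.2]
gripper_width: 19.3
```

>>> {"fn": "jog_arm", "kwargs": {"steps": [1, 0.05, 0, 0, 0]}}

```text
time_s: 12.15
ee_pos: [537.0, 43.3, 49.6]
ee_rot: [-180.0, -0.0, 84.2]
force: [-1.9, -2.2, -2.9]
gripper_width: 19.4
```

>>> {"fn": "jog_arm", "kwargs": {"steps": [1, 0.05, 0, 0, 0]}}

```text
time_s: 12.25
ee_pos: [537.1, 43.8, 49.6]
ee_rot: [-180.0, -0.0, 84.2]
force: [-2.4, -2.5, -1.8]
gripper_width: 19.3
```

>>> {"fn": "jog_arm", "kwargs": {"steps": [1, 0.05, 0, 0, 0]}}

```text
time_s: 12.35
ee_pos: [537.2, 44.3, 49.7]
ee_rot: [180.0, -0.0, 84.2]
force: [-2.7, -2.6, -2.8]
gripper_width: 19.8
```

Run:
```python
from h import *
F=[];s=env.state()
A=env.grab_frame("top");F.append(env.state()["force"]);B=env.grab_frame("scene");F.append(env.state()["force"]);print(np.round(F,2),np.round(env.state()["torque"],2),env.state()["ee_pos"])
f=lambda im,u,v,s:cv2.resize(im[v:v+s,u:u+s,::-1],(400,400),interpolation=cv2.INTER_CUBIC)
cv2.imwrite("pics/g5.png",np.hstack([f(A,185,195,70),f(B,310,185,80)]))
```

```text
[[-1.84 -2.58 -2.93]
 [-2.28 -2.9  -2.78]] [-0.77  0.46  0.17] [537.2061786   44.38895949  49.64115609]
```

View pics/g5.png

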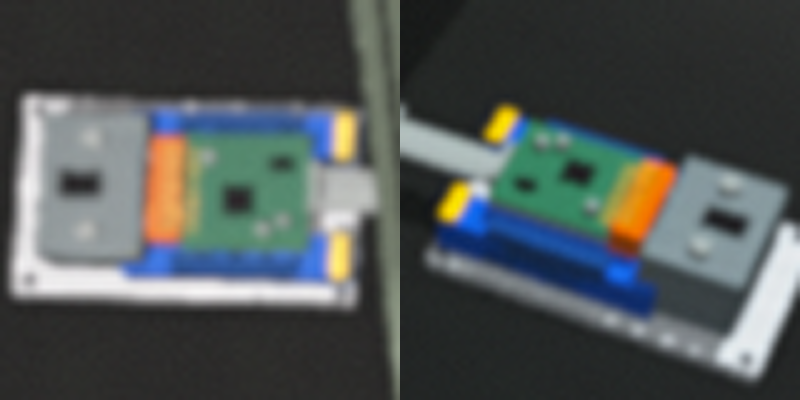

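The slide is nearly at its housing and the board is square and centred. I'll take smaller steps from here.

>>> {"fn": "jog_arm", "kwargs": {"steps": [1, 0.03, 0, 0, 0]}}

```text
time_s: 12.55
ee_pos: [537.2, 44.5, 49.6]
ee_rot: [-180.0, -0.0, 84.2]
force: [-2.0, -3.4, -2.5]
gripper_width: 19.5
```

>>> {"fn": "jog_arm", "kwargs": {"steps": [1, 0.03, 0, 0, 0]}}

```text
time_s: 12.65
ee_pos: [537.2, 44.9, 49.7]
ee_rot: [180.0, -0.0, 84.2]
force: [-1.0, -3.1, -2.0]
gripper_width: 19.3
```

>>> {"fn": "jog_arm", "kwargs": {"steps": [1, 0.03, 0, 0, 0]}}

```text
time_s: 12.75
ee_pos: [537.3, 45.2, 49.6]
ee_rot: [-180.0, -0.0, 84.2]
force: [-1.5, -2.3, -2.4]
gripper_width: 19.6
```

>>> {"fn": "jog_arm", "kwargs": {"steps": [1, 0.04, 0, 0, 0]}}

```text
time_s: 12.85
ee_pos: [537.3, 45.6, 49.7]
ee_rot: [-180.0, -0.0, 84.2]
force: [-1.4, -2.6, -2.5]
gripper_width: 19.8
```

>>> {"fn": "jog_arm", "kwargs": {"steps": [1, 0.04, 0, 0, 0]}}

```text
time_s: 12.95
ee_pos: [537.3, 45.8, 49.6]
ee_rot: [-180.0, 0.0, 84.2]
force: [-1.7, -4.1, -2.4]
gripper_width: 19.8
```

>>> {"fn": "jog_arm", "kwargs": {"steps": [1, 0.04, 0, 0, 0]}}

```text
time_s: 13.05
ee_pos: [537.1, 46.0, 49.6]
ee_rot: [-180.0, 0.0, 84.2]
force: [-2.2, -4.7, -1.7]
gripper_width: 19.6
```

>>> {"fn": "jog_arm", "kwargs": {"steps": [1, 0.04, 0, 0, 0]}}

```text
time_s: 13.15
ee_pos: [537.1, 46.1, 49.5]
ee_rot: [-180.0, 0.1, 84.3]
force: [-2.1, -5.9, -2.4]
gripper_width: 19.7
```

>>> {"fn": "jog_arm", "kwargs": {"steps": [1, 0.04, 0, 0, 0]}}

```text
time_s: 13.25
ee_pos: [537.0, 46.2, 49.5]
ee_rot: [-180.0, 0.1, 84.3]
force: [-1.6, -7.7, -2.8]
gripper_width: 20.0
```

Now about 4 N/mm against the stop, so another 0.9 mm gives roughly 11 N.

>>> {"fn": "jog_arm", "kwargs": {"steps": [1, 0.04, 0, 0, 0, 1, 0.08, 0, 0, 0, 1, 0.08, 0, 0, 0]}}

```text
time_s: 13.55
ee_pos: [536.9, 46.3, 49.5]
ee_rot: [-179.9, 0.2, 84.3]
force: [-2.3, -7.6, -2.8]
gripper_width: 19.4
```

>>> {"fn": "jog_arm", "kwargs": {"steps": [1, 0.03, 0, 0, 0]}}

```text
time_s: 13.65
ee_pos: [536.9, 46.4, 49.4]
ee_rot: [-179.9, 0.2, 84.3]
force: [-1.6, -9.6, -2.5]
gripper_width: 19.7
```

>>> {"fn": "jog_arm", "kwargs": {"steps": [1, 0.03, 0, 0, 0]}}

```text
time_s: 13.75
ee_pos: [536.8, 46.5, 49.4]
ee_rot: [-179.9, 0.2, 84.3]
force: [-2.4, -10.4, -2.1]
gripper_width: 19.5
```

>>> {"fn": "jog_arm", "kwargs": {"steps": [1, 0.03, 0, 0, 0]}}

```text
time_s: 13.85
ee_pos: [536.8, 46.5, 49.4]
ee_rot: [-179.9, 0.3, 84.3]
force: [-1.7, -11.2, -2.3]
gripper_width: 19.6
```

>>> {"fn": "jog_arm", "kwargs": {"steps": [1, 0, 0, 0, 0, 1, 0, 0, 0, 0, 1, 0, 0, 0, 0]}}

```text
time_s: 14.15
ee_pos: [536.8, 46.5, 49.4]
ee_rot: [-179.9, 0.3, 84.3]
force: [-3.0, -10.2, -2.9]
gripper_width: 19.4
```

>>> {"fn": "jog_arm", "kwargs": {"steps": [1, 0, 0, 0, 0, 1, 0, 0, 0, 0, 1, 0, 0, 0, 0]}}

```text
time_s: 14.45
ee_pos: [536.8, 46.4, 49.4]
ee_rot: [-179.9, 0.3, 84.3]
force: [-2.4, -10.3, -2.6]
gripper_width: 19.7
```

>>> {"fn": "jog_arm", "kwargs": {"steps": [1, 0, 0, 0, 0, 1, 0, 0, 0, 0, 1, 0, 0, 0, 0]}}

```text
time_s: 14.75
ee_pos: [536.8, 46.5, 49.4]
ee_rot: [-179.9, 0.2, 84.3]
force: [-2.5, -10.8, -2.4]
gripper_width: 19.8
```

Pressed at about 10.5 N for 0.9 s. Next: ease off and check lateral centring before lowering.

>>> {"fn": "jog_arm", "kwargs": {"steps": [1, -0.05, 0, 0, 0, 1, -0.1, 0, 0, 0, 1, -0.15, 0, 0, 0, 1, -0.2, 0, 0, 0, 1, -0.25, 0, 0, 0, 1, -0.3, 0, 0, 0, 1, -0.32, 0, 0, 0]}}

```text
time_s: 15.45
ee_pos: [537.4, 45.7, 49.7]
ee_rot: [180.0, -0.0, 84.2]
force: [-2.0, -2.4, -3.1]
gripper_width: 19.7
```

Run:
```python
from h import *
A=env.grab_frame("top");s=env.state();print({k:np.round(s[k],2) for k in("ee_pos","ee_rot","force")})
im=A.astype(int);print((im[:,228,1]-im[:,228,2])[212:246]);print(im[212:246,228].tolist())
D=(im[:,:,1]-im[:,:,2])[:,:,None]
for k,a in(("far",(210,224,0,0,True,44)),("near z38",(232,246,0,0,False,38))):
    r=line("top",D,range(220,236),*a);print(k,np.round(r[4],1),round(np.degrees(np.arctan(r[1])),2),round(r[3],2))
print("line",[548.2+.1016*(y-168.3) for y in(165,170,175,180)])
```

```text
{'ee_pos': array([537.36,  45.76,  49.66]), 'ee_rot': array([ 1.7999e+02, -2.0000e-02,  8.4220e+01]), 'force': array([-1.98, -3.06, -2.52])}
[  0 -11 -31 -52 -61 -49 -14  15  26  26  27  27  27  27  25  20  17  17
  17  20  22  23  22  23  27  25  -3 -50 -69 -66 -61 -38 -14  -2]
[[71, 70, 70], [99, 102, 113], [95, 110, 141], [73, 101, 153], [56, 91, 152], [55, 93, 142], [67, 111, 125], [79, 128, 113], [85, 136, 110], [85, 136, 110], [85, 137, 110], [85, 136, 109], [84, 137, 110], [86, 138, 111], [80, 129, 104], [71, 110, 90], [63, 95, 78], [66, 97, 80], [65, 97, 80], [65, 102, 82], [76, 119, 97], [91, 136, 113], [101, 143, 121], [99, 143, 120], [92, 141, 114], [87, 136, 111], [81, 126, 129], [73, 114, 164], [60, 101, 170], [53, 93, 159], [54, 88, 149], [101, 114, 152], [176, 180, 194], [229, 229, 231]]
far [587.3 176. ] 17.96 8.3
near z38 [521.8 179.9] 4.9 0.4
line [547.86472, 548.3727200000001, 548.88072, 549.38872]
```

>>> {"fn": "jog_arm", "kwargs": {"steps": [1, -0.05, 0, 0, 0, 1, -0.1, 0, 0, 0, 1, -0.15, 0, 0, 0, 1, -0.15, 0, 0, 0]}}

```text
time_s: 15.9
ee_pos: [537.9, 44.6, 49.9]
ee_rot: [179.9, -0.1, 84.2]
force: [0.0, 0.3, -2.8]
gripper_width: 19.7
```

>>> {"fn": "jog_arm", "kwargs": {"steps": [1, 0, 0, 0.1, 0, 1, 0, 0, 0.2, 0, 1, 0, 0, 0.3, 0, 1, 0, 0, 0.4, 0]}}

```text
time_s: 16.3
ee_pos: [537.2, 44.2, 45.5]
ee_rot: [180.0, -0.0, 84.2]
force: [-1.3, -1.1, -2.9]
gripper_width: 19.4
```

>>> {"fn": "jog_arm", "kwargs": {"steps": [1, 0, 0, 0.1, 0, 1, 0, 0, 0.2, 0, 1, 0, 0, 0.3, 0, 1, 0, 0, 0.4, 0, 1, 0, 0, 0.5, 0, 1, 0, 0, 0.6, 0]}}

```text
time_s: 16.9
ee_pos: [537.3, 44.1, 39.7]
ee_rot: [180.0, -0.0, 84.2]
force: [-0.0, 0.5, -2.0]
gripper_width: 19.8
```

Run:
```python
from h import *
A=env.grab_frame("top");B=env.grab_frame("scene");s=env.state();print({k:np.round(s[k],2) for k in("ee_pos","ee_rot","force")})
f=lambda im,u,v,s:cv2.resize(im[v:v+s,u:u+s,::-1],(400,400),interpolation=cv2.INTER_CUBIC)
cv2.imwrite("pics/g6.png",np.hstack([f(A,185,195,70),f(B,310,185,80)]))
```

```text
{'ee_pos': array([537.16,  44.15,  39.55]), 'ee_rot': array([-1.800e+02, -1.000e-02,  8.422e+01]), 'force': array([ 0.92,  0.35, -1.96])}
```

View pics/g6.png

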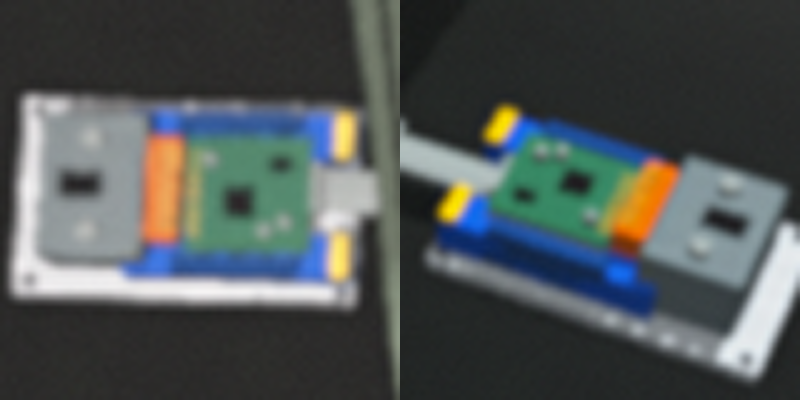

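The board looks flat on the rails, and the tool load dropped by about 0.8 N, which is the board's weight. Next: lower the blade clear, then draw it out.

>>> {"fn": "jog_arm", "kwargs": {"steps": [1, -0.05, 0, 0, 0, 1, -0.05, 0, 0.15, 0, 1, -0.05, 0, 0.3, 0, 1, -0.05, 0, 0.45, 0, 1, -0.05, 0, 0.6, 0, 1, -0.05, 0, 0.75, 0, 1, -0.05, 0, 0.9, 0, 1, -0.05, 0, 1.0, 0, 1, -0.05, 0, 1.0, 0]}}

```text
time_s: 17.9
ee_pos: [537.0, 43.7, 29.4]
ee_rot: [-180.0, -0.0, 84.2]
force: [-0.1, -0.6, -2.0]
gripper_width: 19.7
```

>>> {"fn": "jog_arm", "kwargs": {"steps": [1, -0.1, 0, 0, 0, 1, -0.3, 0, 0, 0, 1, -0.6, 0, 0, 0]}}

```text
time_s: 18.2
ee_pos: [536.5, 37.6, 29.7]
ee_rot: [180.0, -0.0, 84.2]
force: [0.1, 0.5, -1.7]
gripper_width: 19.9
```

>>> {"fn": "jog_arm", "kwargs": {"steps": [1, -0.6, 0, 0, 0, 1, -1.2, 0, 0, 0, 1, -2, 0, 0, 0, 1, -3, 0, 0, 0, 1, -4, 0, 0, 0, 1, -5, 0, 0, 0, 1, -6, 0, 0, 0, 1, -7, 0, 0, 0, 1, -8, 0, 0, 0, 1, -9, 0, 0, 0, 1, -10, 0, 0, 0, 1, -11, 0, 0, 0, 1, -12, 0, 0, 0, 1, -13, 0, 0, 0, 1, -14, 0, 0, 0, 1, -15, 0, 0, 0, 1, -15.5, 0, 0, 0, 1, -15.5, 0, 0, 0]}}

```text
time_s: 20.0
ee_pos: [520.8, -117.2, 29.6]
ee_rot: [180.0, -0.0, 84.2]
force: [0.1, -0.2, -2.5]
gripper_width: 19.7
```

>>> {"fn": "jog_arm", "kwargs": {"steps": [1, 0, 0, 0.3, 0, 1, 0, 0, 0.6, 0, 1, 0, 0, 0.85, 0, 1, 0, 0, 1.0, 0, 1, 0, 0, 1.1, 0, 1, 0, 0, 1.15, 0, 1, 0, 0, 1.2, 0, 1, 0, 0, 1.2, 0]}}

```text
time_s: 20.8
ee_pos: [520.9, -116.5, 17.7]
ee_rot: [180.0, -0.0, 84.2]
force: [0.7, -0.8, -2.7]
gripper_width: 19.3
```

>>> {"fn": "jog_arm", "kwargs": {"steps": [1, 0, 0, 0.03, 0, 1, 0, 0, 0.05, 0, 1, 0, 0, 0.05, 0]}}

```text
time_s: 21.1
ee_pos: [521.0, -116.5, 17.5]
ee_rot: [180.0, -0.0, 84.2]
force: [-0.9, -0.2, 1.0]
gripper_width: 19.5
```

Paddle is on the mat. I open slowly, rise, and check.

>>> {"fn": "jog_arm", "kwargs": {"steps": [0.7, 0, 0, 0, 0, 0.6, 0, 0, 0, 0, 0.4, 0, 0, 0, 0, 0.2, 0, 0, 0, 0, 0, 0, 0, 0, 0, 0, 0, 0, 0, 0, 0, 0, 0, -0.5, 0, 0, 0, 0, -2, 0, 0, 0, 0, -5, 0, 0, 0, 0, -10, 0, 0, 0, 0, -15, 0, 0, -5, 0, -15, 0, 0, -10, 0, -15, 0, 0, -15, 0, -15, 0, 0, -20, 0, -15, 0, 0, -20, 0, -15, 0]}}

```text
time_s: 22.7
ee_pos: [499.9, -321.2, 167.2]
ee_rot: [179.9, 0.2, 83.9]
force: [-0.0, 1.8, 0.1]
gripper_width: 91.2
```

Run:
```python
from h import *
A=env.grab_frame("top");B=env.grab_frame("scene");s=env.state();print(s["time_s"],{k:np.round(s[k],2) for k in("ee_pos","force","gripper_width")})
f=lambda im,u,v,s:cv2.resize(im[v:v+s,u:u+s,::-1],(400,400),interpolation=cv2.INTER_CUBIC)
im=A.astype(int);D=(im[:,:,1]-im[:,:,2])[:,:,None]
for k,a in(("far z40",(216,222,0,0,True,40)),("near z34",(235,246,0,0,False,34))):
    r=line("top",D,range(221,234),*a);print(k,np.round(r[4],1),round(np.degrees(np.arctan(r[1])),2),round(r[3],2))
for v in(226,230): c=cross(D[v,228:252,0].astype(float),15,False);print("rear",ray("top",(228+c,v),40).round(1))
cv2.imwrite("pics/g7.png",np.vstack([np.hstack([f(A,185,195,70)[:300],f(B,310,185,80)[:300]]),np.hstack([f(A,230,180,120)[:300],f(B,200,150,120)[:300]])]))
```

```text
22.8 {'ee_pos': array([ 500.27, -316.13,  167.  ]), 'force': array([-0.  ,  0.72, -0.06]), 'gripper_width': np.float64(91.34)}
far z40 [573.9 178.6] 5.22 0.21
near z34 [521.6 182.2] 5.27 0.29
rear [551.8 148.3  40. ]
rear [540.7 148.8  40. ]
```

View pics/g7.png

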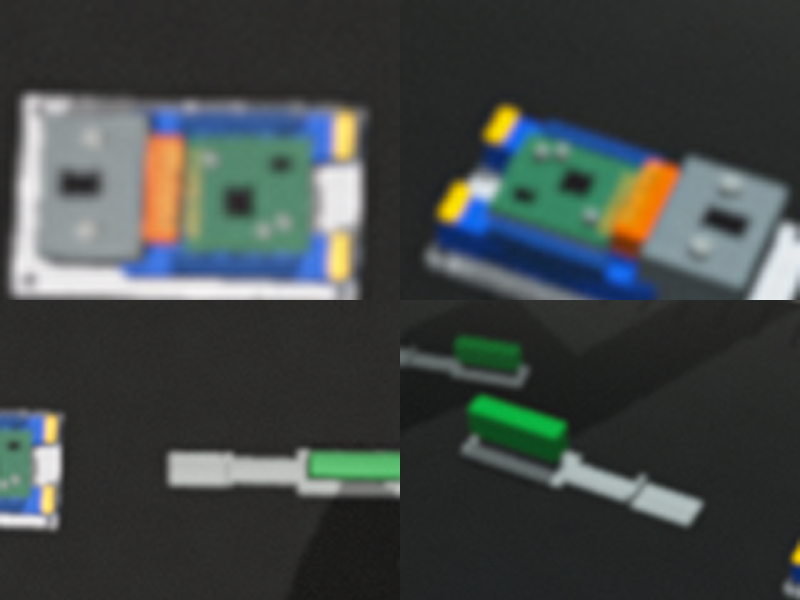

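The board lies flat between the slide and the stops: centre about jig x +3.4, y within 2 mm, turned about 0.5°. The paddle is flat on the mat and clear of the jig. Handing in.

```bash
python3 -c "
from workcell import env
print(env.job_done())"
```

```text
the job is handed in; nothing more can be done
None
```

The board is in the jig and the job is handed in; no verdict was reported. The robot's clock read about 23 s of the 72 s allowed.

**What I did:**
- **Carry:** I gripped the paddle by its handle, lifted the board level and carried it into the jig above the yellow stops.
- **Press:** I pushed the orange slide home; it slid at about 3 N, then stiffened at the stop. I held about 10.2–11.2 N there for 0.9 s, slightly under the 11 N target for most of it. That is the wrist reading, so the force between paddle and board was not measured directly.
- **Leave:** I eased off, set the board on the rails, dropped the blade clear, drew the paddle out backwards without drag and set it on the mat.

**Last checks:**
- **Board:** it looks flat between the slide and the stops. Its centre is at about jig x = +3.4 mm and it is turned about 0.5°. Its two long edges put the centre 0 to 3 mm off the jig line, about 1.6 mm on average, within the 5 mm allowed.
- **Paddle:** it lies flat and well clear of the jig.
- **Disagreements:** during the push there was an unexplained sideways force of about 2 N, which went once I backed off. One measurement of the board's far edge before lowering failed, so I relied on the near edge there.
- **Not measured:** I did not re-measure the cutters, spool and tip cleaner at the end. The arm never went near them.
- **Pictures:** I viewed 10, the full budget.

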